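# Find the live push plate of a child-proof knife box

## Robot

A 6-joint arm with a two-finger parallel gripper is mounted at the origin on the work surface. World frame = base frame: x ahead of the robot, y to its left, z up, the work surface at z = 0. Lengths are in m, angles in rad, forces in N, time in s.
With the tool pointing down it reaches from about 0.4 to 0.825 m from the base axis. Payload 7 kg.
Tool frame: the origin (TCP) lies on the mounting face of the last link; the fingertips stand arm.tcp_to_tips ahead of it and the grasp point (between the pads) lies 159 mm ahead of it (arm.tcp_to_tips is the distance from the TCP to the fingertips, in m); z points along the fingers, y is the direction in which the jaws open and shut (so a half turn about z gives the same grasp; the last joint's range is limited). The gripper opens to 88 mm and grips with 3 to 60 N. Pads are 19 mm wide; open, the fingers measure 130 mm over their backs; the gripper's body (78 mm by 193 mm) begins 47 mm behind the grasp point.
Start: joints at [-0.94, 0.359, 0.012, 0, -1.224, -0.288], TCP at [0.227, -0.636, 0.405] pointing down, gripper open.
Joint ranges: [-3.07, 3.07], [-1.43, 2.12], [-1.02, 1.25], [-3.03, 1.67], [-3.05, -0], [-3.03, 3.03]. Speed limits (rad/s): [2.39, 2.39, 3.01, 3.14, 3.14, 3.14].

## Interface

Orientations are given as [roll, pitch, yaw] about the fixed x, y, z axes, in that order (R = Rz(yaw) Ry(pitch) Rx(roll)).
In Python, from station import arm, cams, job_done, finder gives the robot as it stands.
- The arm moves only by the tool play_rows, never from a script. Its argument "targets" is a list that holds one entry, the list of rows, each a list of 4 numbers: the shift along the tool's x, y, z in m, then the turn about the tool's z in degrees. A call has 1 to 5 rows; each row is the pose to reach, as a shift and turn from the pose commanded when the call began, along the tool's axes at that moment; what a row does not reach only later rows make up. A row lasts 1/8 s, in which the tool goes at most 62.5 mm and 10.7 degrees, less where a joint would pass 70% of its speed; a pose out of reach is approached as far as the arm can. A call with a gripper value outside its range is refused whole. "grip" is the closure in counts, from 0 (fully open) to 255 (shut), set as the call begins (left out, the last holds). The fingers move at their own pace and stop on an object; "newtons" is the grip in N (left out, the last holds). Time passes only in rows, so rows that repeat a pose let the fingers close. It gives the time, the measured TCP pose, the force and the opening at its end, in the units of the state.
- arm.get_state(): the state, without advancing time (a new reading comes with each control period).
- cams.grab_frame(name): name is "scene" or "side" or "wrist"; returns (picture, depth): 400x640x3 uint8, red, green, blue; 400x640 float32, m along the optical axis (not along the pixel's ray), 0 where there is no reading.
- cams.camera_params(name): a dict with "intrinsics" (3x3 intrinsics, pixels), "position" and "attitude" of the camera in the world. Camera axes: x right, y down, z forward; pixel columns grow to the right and rows downward; lengths in m; the calibration is good to about 2 mm. A picture is of the moment at which its call begins: read the wrist's pose just before it. camera_params takes no time and is no camera call; for the wrist camera it gives the pose at the moment of the call.
- job_done(): hands the job in, once; it reports no verdict.
Trained networks look in the newest picture that a camera, given by its name, has taken for a name from the list of things; names that differ only in an ending like _2 or _b are one class to them, and where a whole thing is asked for, a point or a joint stands for the part that bears it (a point fixed in the world has none). Each returns a list of dicts, best first, with "score" (0 to 1); they miss things now and then, are a little off and sometimes report something else, mostly with a low value. They report only what shows in the picture. A call takes as long as a camera call.
- finder.find_in(camera, query): "xyz" ([x, y, z] in m, in world coordinates, good to about 4 mm: the middle of the surface that is visible of it).
- finder.masks_of(camera, query): "mask" (400x640 bool, what is visible of it).
The state is a dict: "t": time; "q": joint angles; "qd": joint speeds; "joint_efforts": joint torques, N m; "eef_pos": TCP position; "ee_rot": TCP orientation; "force": force on the tool from outside, world axes, zero at the start; "moment": the same for the moment, N m; "width": finger opening in m.
Only numpy, scipy, OpenCV 4.12 (cv2) and the standard library are available. Lean on these libraries where they do the work, as an engineer would, in place of code of your own. Each camera call takes 0.05 s, during which the arm holds its last target. There are 200 camera calls.

## Task

The knife box on the worktop has a child-proof catch: of the four identical sunken push plates in the steel bar along its front, only one is live, and it cannot be told by eye. Feel along the plates with the fingertips until one gives, push that one fully in so that the lid pops ajar and stays so, then come away. Do not touch the lid itself, and leave everything else on the worktop where it stands.

Things in the scene. Friction and masses are not known exactly. Their poses are not given: they have to be found in the camera images.
- knife_box: fixed wooden knife box, 250 (its x) x 320 (its y) x 60 mm high. Origin: centre of its underside; x points from the front bar to the lid side (away from the robot at yaw 0), z up. The front bar holds four dark steel surrounds in a row along y, their tops 60 mm above the origin, each with a rectangular hollow 64 (x) x 52 (y) mm at whose bottom lies a bright push plate.
- hollow_1 (a point): top centre of the push plate in the first hollow (most -y). Plate 61 x 49 mm, its top 2 mm below the surround's. Axes as the box; hollow centres 74 mm apart, at x = -72 mm, y = -111, -37, +37, +111 mm, z = 58 mm in the box frame. Three of the four plates are rigid; one, in a different hollow each time, sinks 6 mm straight down under about 5 to 10 N.
- hollow_2 (a point): the same point of the second hollow (y = -37 mm in the box frame), as found
- hollow_3 (a point): the same point of the third hollow (y = +37 mm in the box frame), as found
- hollow_4 (a point): the same point of the fourth hollow (y = +111 mm in the box frame), as found
- catch (a joint): how far the live plate is pushed in: 0 as found, 0.006 m fully in. No spring: it stays down by friction. Which hollow it lies in is not given.
- lid_edge (a point): middle of the free far edge of the lid, on its top. The lid is a thin light wooden board, 138 (x) x 293 (y) x 6 mm, its top level with the surrounds when shut; it is hinged along the box's y next to the front bar, at x = -18 mm, z = 57 mm in the box frame, and this far edge rises. Not to be touched.
- lid (a joint): opening angle of the lid: 0 shut, 0.30 rad ajar (far edge about 42 mm up). A linkage raises it in proportion to the live plate, 0.05 rad per mm pushed in.
- pepper_mill: loose dark wooden pepper mill, 48 mm across, 115 mm high, close to the right (-y) side of the box; origin: centre of its underside.
- spice_jar: loose amber spice jar with red cap, 44 mm across, 95 mm high, close to the left (+y) side of the box; origin: centre of its underside.
- salt_shaker: loose white salt shaker, 40 mm across, 72 mm high, in front of the box on the robot's side; origin: centre of its underside.
- mug: loose blue mug, 80 mm across, 90 mm high; origin: centre of its underside.
- bowl: loose white bowl, 140 mm across, 60 mm high; origin: centre of its underside.
- oil_bottle: loose green oil bottle, 64 mm across, 210 mm high; origin: centre of its underside.
- wooden_spoon: loose wooden spoon lying on the worktop, about 200 mm long; origin: under its middle, x along it.

How it is judged:
At the end, for the whole second after the job is handed in: The live plate is at least 5 mm in, the lid stands ajar by at least 0.25 rad and is at rest, and every bystander is within 20 mm of where it stood (value of joint catch above 0.005 m and value of joint lid above 0.25 rad and velocity of joint lid between -0.02 and 0.02 rad/s and distance of each of pepper_mill, spice_jar, salt_shaker, mug, bowl, oil_bottle, wooden_spoon from where it was at the start of the episode below 0.02 m); the robot touches nothing.
It fails at once if the robot touches the lid (1 N or more) (contact force between any of the fingers, the arm and lid above 1 N).
It fails at once if a bystander is lifted, pushed or knocked more than 20 mm (distance of any of pepper_mill, spice_jar, salt_shaker, mug, bowl, oil_bottle, wooden_spoon from where it was at the start of the episode above 0.02 m).
It also fails if it takes over 45 s, if anything falls off the work surface, if the arm or the gripper's body presses on something with over 40 N, if the wrist force passes 120 N, or if a joint passes its speed limit or range.

## Working session

There is one attempt and no reset: what is moved stays moved. The work goes in short steps, Python scripts to look and compute and a tool call to move; the robot and the scene stay as the last step left them, time stands still between calls to the robot, and variables do not carry over. Pictures are saved under pics/ and viewed, about 8 in all and at most 12, crops included, and the job is handed in when it is done.

Besides the shell and the picture viewer there is one more tool, called after "Call:" by a JSON object that holds its "op" and its "data". play_rows: Moves the arm, as the interface text tells. Its arguments: {"type":"object","properties":{"targets":{"type":"array","items":{"type":"array","items":{"type":"array","items":{"type":"number"}}}},"grip":{"type":"number"},"newtons":{"type":"number"}},"required":["targets"]}

```bash
mkdir -p pics; ls; python3 - <<'E'
from station import arm,cams,finder
import cv2,numpy as np
print(arm.get_state(), arm.tcp_to_tips)
for c in ["scene","side"]:
    p,d=cams.grab_frame(c); cv2.imwrite(f"pics/{c}0.png",p[:,:,::-1])
    print(c,cams.camera_params(c))
    for q in ["hollow_1","knife_box","pepper_mill","spice_jar","salt_shaker","mug","bowl","oil_bottle"]:
        print(q,[(np.round(r["xyz"],3).tolist(),round(r["score"],2)) for r in finder.find_in(c,q)][:5])
E
```

```text
pics
{'t': 0.0, 'q': array([-9.39905587e-01,  3.59349284e-01,  1.10432883e-02, -3.14483559e-04,
       -1.22411804e+00, -2.88097733e-01]), 'qd': array([-0.0003067 , -0.00011176,  0.00104888,  0.00092165, -0.00201873,
       -0.00042666]), 'joint_efforts': array([ 1.08488846e-04, -5.82706475e+01,  2.93060589e+01,  6.99741259e+00,
        6.76023628e-03, -2.32443081e-04]), 'eef_pos': array([ 0.22679776, -0.63553704,  0.40374642]), 'ee_rot': array([ 3.13994802e+00, -1.79067693e-04, -2.79890659e+00]), 'force': array([0.93769916, 0.16419043, 0.27969532]), 'moment': array([ 0.04807359, -0.0209804 , -0.01247532]), 'width': 0.08762440693025297} 0.1781
scene {'intrinsics': array([[426.79956129,   0.        , 313.18797079],
       [  0.        , 426.79956129, 199.000943  ],
       [  0.        ,   0.        ,   1.        ]]), 'position': array([1.37939744, 0.54440795, 0.69440653]), 'attitude': array([-2.12562272, -0.02166385,  2.18026476])}
hollow_1 [([0.681, 0.086, 0.06], 0.86), ([0.54, -0.475, 0.041], 0.74)]
knife_box [([0.678, 0.084, 0.058], 0.65)]
pepper_mill []
spice_jar [([0.713, 0.321, 
[... 213 characters left out ...]
 0.431, 0.103], 0.8)]
side {'intrinsics': array([[392.84735667,   0.        , 312.94919418],
       [  0.        , 392.84735667, 198.84381472],
       [  0.        ,   0.        ,   1.        ]]), 'position': array([0.0708957 , 0.78687668, 1.02257989]), 'attitude': array([-2.36258705,  0.00292434, -2.58296978])}
hollow_1 [([0.646, 0.13, 0.061], 0.95)]
knife_box [([0.645, 0.124, 0.062], 0.8)]
pepper_mill [([0.659, -0.111, 0.081], 0.5)]
spice_jar [([0.685, 0.325, 0.068], 0.61)]
salt_shaker [([0.432, 0.128, 0.04], 0.63)]
mug [([0.632, 0.473, 0.051], 0.78), ([0.656, -0.107, 0.079], 0.49)]
bowl [([0.56, -0.488, 0.04], 0.75), ([0.462, 0.44, 0.128], 0.29)]
oil_bottle [([0.462, 0.439, 0.126], 0.72)]
```

View pics/side0.png

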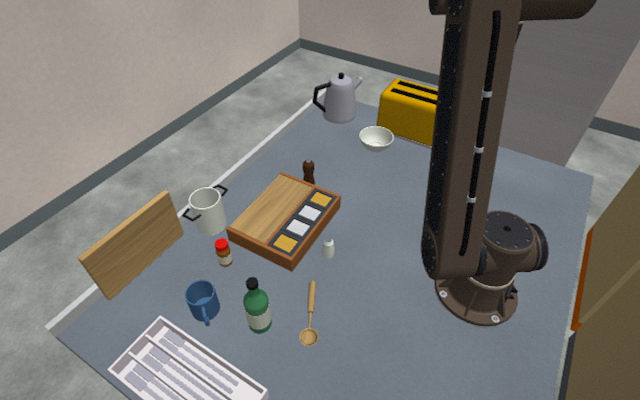

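View pics/scene0.png

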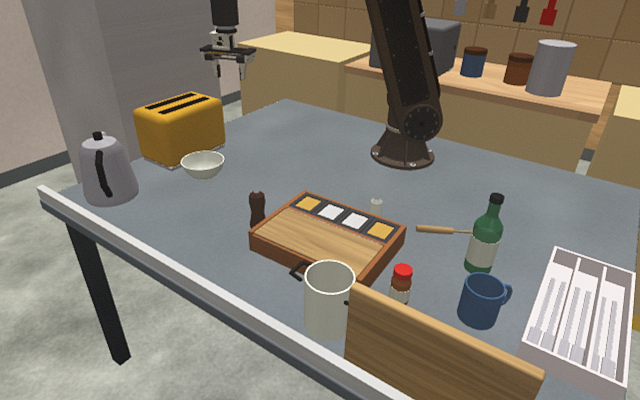

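The pictures show the box with its bar of four plates on the robot's side, plates at side pixels about (286,243), (299,228), (310,213), (320,199). The shaker is in front at (328,248), the mill and jar are at the box's ends. Next I locate the plates exactly.

```bash
cat > h.py <<'E'
import numpy as np,cv2
from scipy.spatial.transform import Rotation as R
from station import arm,cams,finder
def onplane(c,uv,z):
    k=cams.camera_params(c); r=R.from_euler('xyz',k["attitude"]).as_matrix()
    d=r@np.linalg.solve(k["intrinsics"],[uv[0],uv[1],1.]); p=k["position"]
    return p+d*(z-p[2])/d[2]
E
python3 - <<'E'
from h import *
for c,(x0,x1,y0,y1) in {"side":(268,336,186,258),"scene":(295,408,188,245)}.items():
    im=cv2.imread(f"pics/{c}0.png"); cr=im[y0:y1,x0:x1]
    hsv=cv2.cvtColor(cr,cv2.COLOR_BGR2HSV)
    m=(hsv[...,2]>150).astype(np.uint8)
    n,l,s,cen=cv2.connectedComponentsWithStats(m)
    P=[]
    for i in range(1,n):
        if s[i,4]>60:
            uv=cen[i]+[x0,y0]; w=onplane(c,uv,.058); P.append(w)
            print(c,s[i].tolist(),np.round(uv,1),np.round(w,4))
    cv2.imwrite(f"pics/{c}m.png",cv2.resize(np.hstack([cr,cv2.cvtColor(m*255,cv2.COLOR_GRAY2BGR)]),None,fx=3,fy=3))
E
```

```text
side [0, 0, 68, 56, 1376] [284.4 204. ] [0.6476 0.0529 0.058 ]
side [43, 6, 21, 14, 171] [320.6 198.7] [ 0.556  -0.0336  0.058 ]
side [0, 14, 68, 58, 149] [300.7 237.3] [0.5207 0.1454 0.058 ]
side [31, 19, 22, 16, 198] [309.5 212.4] [0.5543 0.0407 0.058 ]
side [19, 33, 23, 17, 219] [297.8 227. ] [0.5519 0.1147 0.058 ]
side [6, 48, 23, 18, 238] [285.2 242.8] [0.5498 0.1891 0.058 ]
side [57, 53, 9, 18, 85] [330.3 246.5] [0.4232 0.1275 0.058 ]
scene [0, 2, 111, 55, 2011] [331.2 229.7] [0.623  0.0891 0.058 ]
scene [1, 8, 25, 15, 204] [307.9 203.1] [ 0.5561 -0.0316  0.058 ]
scene [23, 16, 26, 16, 228] [330.6 211.6] [0.554  0.0424 0.058 ]
scene [47, 25, 26, 16, 249] [354.6 220.5] [0.5518 0.1163 0.058 ]
scene [72, 34, 27, 17, 270] [380.3 230. ] [0.5495 0.1904 0.058 ]
```

The plates are collinear, 74 mm apart, with box yaw about 0.028 rad; the two cameras agree within 2 mm. I'll close the fingers and fly to hollow 1, with the jaw axis along the box's x.

Call:
{"op": "play_rows", "data": {"targets": [[[-0.05, 0.045, 0, -10], [-0.1, 0.09, 0, -20], [-0.15, 0.135, 0, -30], [-0.2, 0.18, 0, -40], [-0.25, 0.223, 0, -50]]], "grip": 255, "newtons": 20}}

```text
t: 1.52
eef_pos: [0.3769, -0.3595, 0.4051]
ee_rot: [-3.141, -0.0, -1.921]
force: [1.8, -0.2, 0.8]
width: 0.0431
```

```bash
cat >> h.py <<'E'
H=np.array([[.5560,-.0326],[.5541,.0415],[.5519,.1155],[.5497,.1897]]); YAW=.028-np.pi/2
def go(i,tipz):
    s=arm.get_state(); r=R.from_euler('xyz',s["ee_rot"]); p=s["eef_pos"]
    t=np.r_[H[i-1],tipz+arm.tcp_to_tips]
    print("t",s["t"],"p",np.round(p,4),"tipz",round(p[2]-arm.tcp_to_tips,4),"rot",np.round(s["ee_rot"],3),"w",round(s["width"],4),"F",np.round(s["force"],1),"q",np.round(s["q"],2))
    print("tool shift",np.round(r.inv().apply(t-p),4),"turn",-np.degrees((YAW-s["ee_rot"][2]+np.pi)%(2*np.pi)-np.pi))
E
python3 -c "
from h import *
go(1,.1)"
```

```text
t 1.525 p [ 0.3769 -0.3595  0.4051] tipz 0.227 rot [-3.141 -0.    -1.921] w 0.0431 F [ 1.8 -0.2  0.8] q [-0.38  0.1  -0.32  0.   -1.14  0.03]
tool shift [-0.3685 -0.0562  0.127 ] turn -21.642272583601688
```

Call:
{"op": "play_rows", "data": {"targets": [[[-0.06, -0.01, 0, -7], [-0.12, -0.02, 0, -14], [-0.18, -0.03, 0, -21.6], [-0.24, -0.04, 0.03, -21.6], [-0.3, -0.05, 0.05, -21.6]]]}}

```text
t: 2.15
eef_pos: [0.5248, -0.1012, 0.3566]
ee_rot: [-3.141, 0.0, -1.549]
force: [0.7, -0.3, 0.9]
width: 0.0007
```

```bash
python3 -c "
from h import *
go(1,.1)"
```

```text
t 2.15 p [ 0.5248 -0.1012  0.3566] tipz 0.1785 rot [-3.141  0.    -1.549] w 0.0007 F [ 0.7 -0.3  0.9] q [ 0.18  0.17 -0.37 -0.   -1.04 -0.15]
tool shift [-0.0679 -0.0326  0.0785] turn -0.35201416199491464
```

Call:
{"op": "play_rows", "data": {"targets": [[[-0.03, -0.03, 0, 0], [-0.05, -0.03, 0.03, 0], [-0.05, -0.03, 0.05, 0], [-0.05, -0.03, 0.06, 0], [-0.05, -0.03, 0.06, 0]]]}}

```text
t: 2.78
eef_pos: [0.5532, -0.0526, 0.2966]
ee_rot: [3.141, -0.0, -1.549]
force: [0.2, 0.3, -0.4]
width: 0.0006
```

```bash
python3 -c "
from h import *
go(1,.07)
p,d=cams.grab_frame('side');cv2.imwrite('pics/s1.png',cv2.resize(p[120:270,220:420,::-1],None,fx=4,fy=4))
p,d=cams.grab_frame('wrist');cv2.imwrite('pics/w1.png',p[:,:,::-1])"
```

```text
t 2.775 p [ 0.5532 -0.0526  0.2966] tipz 0.1185 rot [ 3.141 -0.    -1.549] w 0.0006 F [ 0.2  0.3 -0.4] q [ 0.26  0.26 -0.4   0.   -0.91 -0.24]
tool shift [-0.0199 -0.0032  0.0485] turn -0.3738556579759051
```

View pics/w1.png

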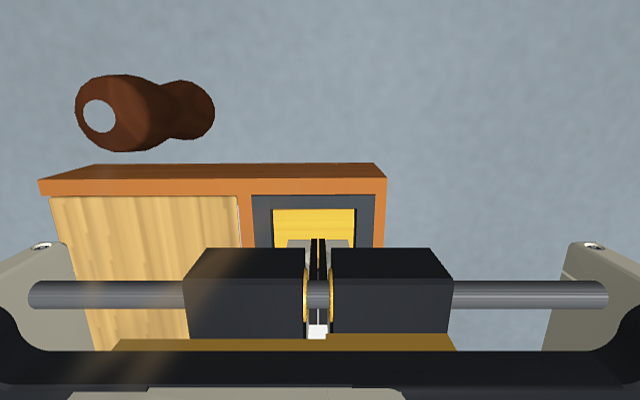

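View pics/s1.png

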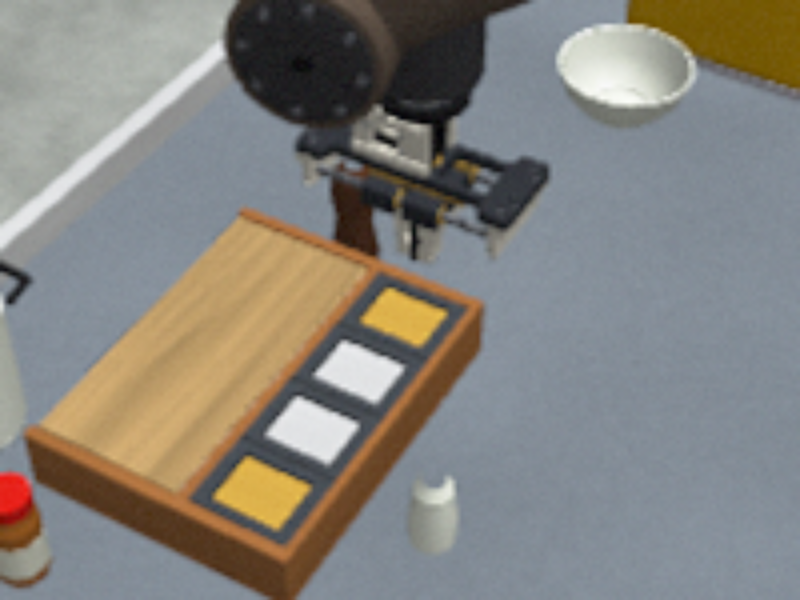

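The wrist and side views show the closed fingertips short of hollow 1's gold plate. The pepper mill is clear of them and the side brackets sit well above the tips. I'll correct the position and descend.

Call:
{"op": "play_rows", "data": {"targets": [[[-0.02, 0.003, 0.01, 0], [-0.02, 0.003, 0.03, 0], [-0.02, 0.003, 0.048, 0], [-0.02, 0.003, 0.048, 0]]]}}

```text
t: 3.38
eef_pos: [0.5497, -0.0327, 0.2487]
ee_rot: [3.141, -0.0, -1.55]
force: [0.4, -0.5, 0.2]
width: 0.0008
```

```bash
python3 -c "
from h import *
go(1,.058)"
```

```text
t 3.375 p [ 0.5497 -0.0327  0.2487] tipz 0.0706 rot [ 3.141 -0.    -1.55 ] w 0.0008 F [ 0.4 -0.5  0.2] q [ 0.3   0.31 -0.46 -0.   -0.8  -0.28]
tool shift [ 0.     -0.0064  0.0126] turn -0.38930167743337507
```

Call:
{"op": "play_rows", "data": {"targets": [[[0, -0.0064, 0.003, 0], [0, -0.0064, 0.008, 0], [0, -0.0064, 0.012, 0], [0, -0.0064, 0.013, 0], [0, -0.0064, 0.013, 0]]]}}

```text
t: 4.0
eef_pos: [0.5562, -0.0323, 0.2364]
ee_rot: [-3.141, -0.0, -1.549]
force: [-1.0, 1.1, 4.7]
width: 0.0002
```

Call:
{"op": "play_rows", "data": {"targets": [[[0, 0, 0.001, 0], [0, 0, 0.001, 0]]]}}

```text
t: 4.25
eef_pos: [0.5562, -0.0323, 0.2364]
ee_rot: [-3.141, -0.0, -1.549]
force: [-4.9, 0.6, 14.9]
width: 0.0005
```

Contact at tip z 58.3 mm with 15 N and no give. I'll press a little more to be sure, then lift to hollow 2.

Call:
{"op": "play_rows", "data": {"targets": [[[0, 0, 0.0005, 0], [0, 0, 0.0005, 0]]]}}

```text
t: 4.5
eef_pos: [0.5562, -0.0323, 0.2363]
ee_rot: [-3.141, -0.0, -1.548]
force: [-7.8, 0.8, 19.7]
width: 0.0003
```

Call:
{"op": "play_rows", "data": {"targets": [[[0, 0, -0.006, 0], [0, 0, -0.014, 0], [-0.03, 0.0006, -0.014, 0], [-0.06, 0.0012, -0.014, 0], [-0.074, 0.0005, -0.014, 0]]]}}

```text
t: 5.12
eef_pos: [0.5542, 0.0428, 0.2486]
ee_rot: [-3.141, 0.0, -1.548]
force: [-0.1, -1.5, 0.2]
width: 0.0007
```

Call:
{"op": "play_rows", "data": {"targets": [[[0, 0, 0, 0], [0, 0, 0.005, 0], [0, 0, 0.01, 0], [0, 0, 0.01, 0]]]}}

```text
t: 5.62
eef_pos: [0.5539, 0.0411, 0.2377]
ee_rot: [3.14, -0.0, -1.55]
force: [0.0, 0.5, 0.7]
width: 0.0004
```

```bash
python3 -c "
from h import *
go(2,.058)"
```

```text
t 5.625 p [0.5539 0.0411 0.2377] tipz 0.0596 rot [ 3.14 -0.   -1.55] w 0.0004 F [0.  0.5 0.7] q [ 0.43  0.33 -0.46 -0.   -0.78 -0.41]
tool shift [-0.0004 -0.0002  0.0016] turn -0.41013280587068907
```

Hollow 1 is rigid: at 20 N it moved only 0.1 mm. Now press hollow 2.

Call:
{"op": "play_rows", "data": {"targets": [[[0, 0, 0.0015, 0], [0, 0, 0.003, 0], [0, 0, 0.003, 0], [0, 0, 0.003, 0]]]}}

```text
t: 6.12
eef_pos: [0.5542, 0.0415, 0.2364]
ee_rot: [-3.141, -0.0, -1.549]
force: [-3.4, -1.2, 9.2]
width: 0.0006
```

Call:
{"op": "play_rows", "data": {"targets": [[[0, 0, 0.001, 0], [0, 0, 0.001, 0]]]}}

```text
t: 6.38
eef_pos: [0.5541, 0.0415, 0.2363]
ee_rot: [-3.141, -0.0, -1.548]
force: [-7.2, -0.4, 19.1]
width: 0.0003
```

Hollow 2 is rigid too: 19 N, no travel. On to hollow 3.

Call:
{"op": "play_rows", "data": {"targets": [[[0, 0, -0.006, 0], [0, 0, -0.013, 0], [-0.03, 0.0006, -0.013, 0], [-0.06, 0.0012, -0.013, 0], [-0.074, 0.0005, -0.013, 0]]]}}

```text
t: 7.0
eef_pos: [0.5521, 0.1169, 0.2475]
ee_rot: [-3.141, 0.0, -1.548]
force: [-0.1, -0.1, -0.6]
width: 0.0004
```

Call:
{"op": "play_rows", "data": {"targets": [[[0, 0, 0, 0], [0, 0, 0.005, 0], [0, 0, 0.01, 0], [0, 0, 0.01, 0]]]}}

```text
t: 7.5
eef_pos: [0.5519, 0.115, 0.2368]
ee_rot: [3.141, -0.001, -1.55]
force: [-0.3, 0.4, -0.4]
width: 0.0005
```

Call:
{"op": "play_rows", "data": {"targets": [[[0, 0, 0.0015, 0], [0, 0, 0.003, 0], [0, 0, 0.003, 0], [0, 0, 0.003, 0]]]}}

```text
t: 8.0
eef_pos: [0.5521, 0.1155, 0.2345]
ee_rot: [-3.141, -0.0, -1.549]
force: [-0.8, -2.5, 3.4]
width: 0.0005
```

Call:
{"op": "play_rows", "data": {"targets": [[[0, 0, 0.001, 0], [0, 0, 0.001, 0]]]}}

```text
t: 8.25
eef_pos: [0.5521, 0.1155, 0.2335]
ee_rot: [-3.142, -0.0, -1.549]
force: [-1.1, -3.6, 3.3]
width: 0.0005
```

Hollow 3 gives: it has sunk about 3 mm at 3 N. I'll push it to its stop.

Call:
{"op": "play_rows", "data": {"targets": [[[0, 0, 0.0015, 0], [0, 0, 0.003, 0], [0, 0, 0.004, 0], [0, 0, 0.005, 0], [0, 0, 0.005, 0]]]}}

```text
t: 8.88
eef_pos: [0.552, 0.1155, 0.2302]
ee_rot: [-3.141, -0.0, -1.548]
force: [-7.1, -3.3, 20.6]
width: 0.0005
```

At its stop: 6.1 mm down, force up to 20.6 N. I'll lift straight away.

Call:
{"op": "play_rows", "data": {"targets": [[[0, 0, -0.005, 0], [0, 0, -0.02, 0], [0, 0, -0.05, 0], [0, 0, -0.09, 0], [0, 0, -0.13, 0]]]}}

```text
t: 9.5
eef_pos: [0.552, 0.1158, 0.3601]
ee_rot: [-3.141, 0.0, -1.549]
force: [1.4, 1.6, 0.8]
width: 0.0006
```

Call:
{"op": "play_rows", "data": {"targets": [[[0, 0, -0.01, 0], [0, 0, -0.01, 0], [0, 0, -0.01, 0]]]}}

```text
t: 9.88
eef_pos: [0.5516, 0.1156, 0.3671]
ee_rot: [3.14, -0.001, -1.549]
force: [0.1, 0.5, -1.0]
width: 0.0004
```

```bash
python3 -c "
from h import *
s=arm.get_state();print(s['t'],s['eef_pos'],s['force'],s['qd'])
p,d=cams.grab_frame('scene');cv2.imwrite('pics/e1.png',p[:,:,::-1])
for c in ['scene','side']:
  if c=='side': cams.grab_frame(c)
  for q in ['lid_edge','pepper_mill','spice_jar','salt_shaker','mug','bowl','oil_bottle']:
    print(c,q,[(np.round(r['xyz'],3).tolist(),round(r['score'],2)) for r in finder.find_in(c,q)][:1])
print(arm.get_state()['t'])
"
```

```text
9.875 [0.55162351 0.11556515 0.36714449] [ 0.07778323  0.52387599 -1.00327384] [-0.00132494  0.00932202 -0.00347222  0.00243871 -0.00108454 -0.00036169]
scene lid_edge [([0.685, 0.1, 0.084], 0.87)]
scene pepper_mill []
scene spice_jar [([0.712, 0.319, 0.068], 0.61)]
scene salt_shaker [([0.453, 0.124, 0.046], 0.69)]
scene mug [([0.656, 0.475, 0.052], 0.66)]
scene bowl [([0.539, -0.474, 0.04], 0.92)]
scene oil_bottle [([0.496, 0.427, 0.105], 0.86)]
side lid_edge [([0.679, 0.125, 0.081], 0.91)]
side pepper_mill [([0.652, -0.118, 0.102], 0.53)]
side spice_jar [([0.685, 0.324, 0.066], 0.96)]
side salt_shaker []
side mug [([0.633, 0.47, 0.053], 0.88)]
side bowl [([0.558, -0.487, 0.038], 0.91)]
side oil_bottle [([0.464, 0.438, 0.127], 0.83)]
10.675
```

View pics/e1.png

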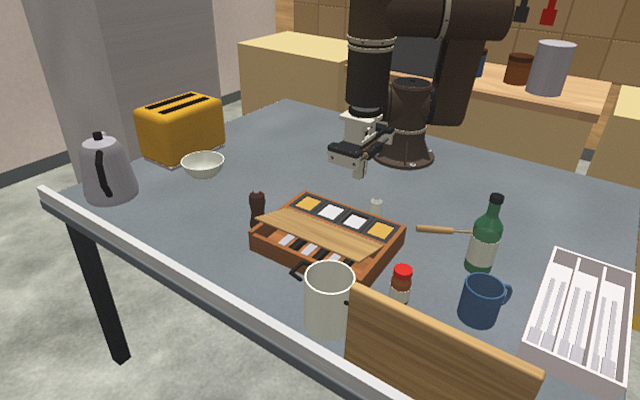

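The lid stands ajar with knives showing under it at about (300,245). The mill at (257,208) and the other items are as they were, and the gripper is well above the box. Handing in.

```bash
python3 -c "
from station import job_done
print(job_done())"
```

```text
the job is handed in; nothing more can be done
None
```

The live plate was in hollow 3. I pushed it fully in, the lid popped ajar and stayed up after I lifted away, and I handed the job in at about 10.7 s of the 45 s allowed.

- **Finding the plate:** I felt along with closed fingertips. Hollows 1 and 2 were rigid, showing no real travel at about 20 N. Hollow 3 gave at about 3.4 N, a little under the stated 5 to 10 N, and hollow 4 was not needed.
- **Pushing it in:** The plate sank about 6.1 mm to a hard stop at 20.6 N, the highest force in any reading.
- **Lid:** The last camera check put the middle of the lid at a height of 81–84 mm. About 80 mm is expected at 0.30 rad. I measured the lid only once, so I did not confirm separately that it was at rest.
- **Bystanders:**
  - The jar, shaker, mug, bowl and bottle were found within about 6 mm of where they stood at the start.
  - The mill looked unmoved in the picture. The network missed it in the scene camera both times, and its low-score side-camera readings differ by 10 mm across, with the second one 21 mm higher.
  - The salt shaker was missed in the last side view but agreed in the scene view.
  - I did not measure the wooden spoon; it looks unmoved in the last picture.
- **Arm:** It ended about 130 mm above the box and touching nothing, with a force reading of about 1 N, which is within noise.

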